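# Present the camera to its cradle on the microscope's side-port rail

### The arm

A 6-joint arm with a two-finger parallel gripper is mounted at the origin on the work surface. World frame = base frame: x ahead of the robot, y to its left, z up, the work surface at z = 0. Lengths are in m, angles in rad, forces in N, time in s.
With the tool pointing down it reaches from about 0.3 to 0.775 m from the base axis. Payload 14.6 kg.
Tool frame: the origin (TCP) lies where the fingers leave the gripper's body, on its centre line; the fingertips stand 73 mm ahead of it and the grasp point (between the pads) lies 54 mm ahead of it; z points along the fingers, y is the direction in which the jaws open and shut (so a half turn about z gives the same grasp; the last joint's range is limited). The gripper opens to 85 mm and grips with 20 to 120 N. Pads are 22 mm wide; open, the fingers measure 114 mm over their backs; the gripper's body (76 mm by 85 mm) begins 54 mm behind the grasp point. The pads swing forward as they close: fully open they stand 13 mm farther back than shut.
Start: joints at [1.13, 0.3, 1.521, -0, 1.321, -0.067], TCP at [0.201, 0.512, 0.304] pointing down, gripper open.
Joint ranges: [-3.03, 3.03], [-0.79, 2.21], [0.23, 2.52], [-1.04, 4.18], [0, 3.07], [-2.55, 2.55]. Speed limits (rad/s): [2.22, 2.22, 2.57, 3.14, 3.14, 3.14].

### API

Orientations are given as a 3x3 rotation matrix whose columns are the frame's x, y, z axes.
In Python, from bench import env, camera, search_frame, tip_of gives the robot as it stands. The module is installed in compiled form; this text tells all that it offers.
- The arm moves only by the tool send_rows, never from a script. Its argument "motion" is a list of rows, each an object with "xyz": the shift along the tool's x, y, z as a fraction of full scale, a list of three; "turn": the turn about the tool's z as a fraction of full scale; "gripper": the closure, from -1 (fully open) to 1 (shut), so that 0 is half open. A call has 1 to 20 rows; each row is the pose to reach, as a shift and turn from the pose commanded when the call began, along the tool's axes at that moment; what a row does not reach only later rows make up. Full scale, the value 1, is 0.15 m for a shift and 1.5 rad for a turn. A row lasts 1/12 s, in which the tool goes at most 41.7 mm and 7.16 degrees, less where a joint would pass 70% of its speed; a pose out of reach is approached as far as the arm can. A call with a number of a shift or a turn outside -1 to 1 is refused whole. A call with a gripper value outside its range is refused whole. The fingers move at their own pace and stop on an object; "grip_force" is the grip in N (left out, the last holds). Time passes only in rows, so rows that repeat a pose let the fingers close. It gives the time, the measured TCP pose, the force and the opening at its end, in the units of the state.
- env.state(): the state, without advancing time (a new reading comes with each control period).
- camera(name): name is "scene" or "top" or "wrist"; returns a dict with "img" (480x640x3 uint8, red, green, blue), "depth" (480x640 float32, m along the optical axis (not along the pixel's ray), 0 where there is no reading), "fx", "fy", "cx", "cy" (pixels), "R" (3x3) and "t" (3): a world point X has camera coordinates R X + t. Camera axes: x right, y down, z forward; pixel columns grow to the right and rows downward; lengths in m; the calibration is good to about 2 mm. A picture is of the moment at which its call begins.
- env.sign_off(): hands the job in, once; it reports no verdict.
Trained networks look in the newest picture that a camera, given by its name, has taken for a name from the list of things; names that differ only in an ending like _2 or _b are one class to them, and where a whole thing is asked for, a point or a joint stands for the part that bears it (a point fixed in the world has none). Each returns a list of dicts, best first, with "conf" (0 to 1); they miss things now and then, are a little off and sometimes report something else, mostly with a low value. They report only what shows in the picture. A call takes as long as a camera call.
- search_frame(target, camera): "position" ([x, y, z] in m, in world coordinates, good to about 4 mm: the middle of the surface that is visible of it).
- tip_of(target, camera): "position" ([x, y, z] in m, in world coordinates, good to about 4 mm: a listed point, or the origin of a listed thing).
The state is a dict: "time": time; "q": joint angles; "qd": joint speeds; "joint_torque": joint torques, N m; "tcp_pos": TCP position; "tool_rot": TCP orientation; "force": force on the tool from outside, world axes, zero at the start; "moment": the same for the moment, N m; "gripper_width": finger opening in m.
Only numpy, scipy, OpenCV 4.12 (cv2) and the standard library are available. Lean on these libraries where they do the work, as an engineer would, in place of code of your own. Each camera call takes 0.05 s, during which the arm holds its last target. There are 200 camera calls.

### The job

Draw the camera carriage along its rail, away from the microscope, until it is fully home against the outer end stop. Then pick up the camera with its relay tube by its balance point, keeping it level, and finish while holding it level about 5 cm above its seat in the carriage's cradle, lined up with the rail, flanged nose towards the microscope and balance point over the middle of the cradle, ready to be lowered in: do not set it down or let go. Do not knock the camera against the microscope, rail or carriage, and leave the well plate, bottle and screwdriver where they are.

Things in the scene. Friction and masses are not known exactly. Their poses are not given: they have to be found in the camera images.
- stand: Fixed: inverted microscope with an aluminium rail bolted to its right side (-y). Origin on the bench under the cradle's middle with the carriage at the outer stop; y along the rail to the microscope, z up. Here, in mm: rail y -66 to 275, 72 wide, top z 30; outer stop block y -66 to -46, top z 46; microscope y 280 to 520, x -180 to 220, stage z 214, pillar to z 510, eyepieces at x -310, z 340.
- port (a point): Centre of the face of the microscope's round dark side-port boss, 80 mm in diameter, which looks along the rail (stand's -y); 260 mm from the stand's origin along y, 125 mm above the bench. The focus knobs beside it reach 28 mm out of the microscope, 70 mm above the bench.
- carriage (a joint): Position of the dark steel carriage on the rail, m: 0 = home against the outer stop block, at the end away from the microscope; grows towards the microscope, to 0.17 at most. It starts 0.07 to 0.16 out. It slides along the stand's y with about 2.5 N friction and stays where it is left. Its plate is 92 mm along the rail, 80 mm across, top 50 mm above the bench.
- thumbscrew (a point): Top centre of the carriage's thumbscrew (already loosened; it does not turn): an upright knurled steel cylinder, 20 mm in diameter, 34 mm tall, its top (this point) 90 mm above the bench. It stands on a ledge (top at 50 mm) on the robot's side of the carriage, 56 mm from the rail's centre line. Pinch it to draw the carriage.
- cradle (a point): Moves with the carriage: where the tube's axis will lie when seated, midway between two aluminium V yokes, 125 mm above the bench over the rail's centre line. Yokes are 10 mm thick, their middles 24 mm to either side along the rail (38 mm clear between), 64 mm wide, tops 128 mm above the bench. Axes as stand.
- camera: Loose, 0.6 to 0.9 kg: dark grey finned camera, 72 x 72 mm, 60 mm long, with a black tube, 36 mm in diameter, 180 mm long, out of the middle of its front, ending in a bright flange 72 mm in diameter, 12 mm thick. Lies level on its flat base and the flange's rim. Origin on the tube's axis at the camera's front face (36 mm up); y along the tube to the flange (starts within 0.6 rad of world +y), z up.
- balance (a point): Balance point (centre of mass) of camera and tube together: on the tube's axis, 34 mm from the camera's front face towards the flange. The tube there is a plain cylinder 36 mm thick. Gripped elsewhere it droops.
- nose (a point): Centre of the flange's outer face: on the tube's axis, 192 mm from the camera's front face.
- well_plate: Bystander: a clear lidded six-well plate, 86 x 128 x 21 mm, flat on the bench. Origin at the centre of its underside.
- cleaner: Bystander: an amber glass bottle with a black cap, 48 mm in diameter, 95 mm tall, standing. Origin at the centre of its base.
- driver: Bystander: a screwdriver with a black handle, 170 mm long, lying beyond the rail. Origin on the bench under its middle.

How it is judged:
By the outcome, as a careful person would: the job done as asked, in the order asked, and still so for the second after the job is handed in, while the arm keeps its last pose, push and grip.
It also fails if it takes over 64 s, if anything falls off the work surface, if the arm or the gripper's body presses on something with over 40 N, if the wrist force passes 120 N, or if a joint passes its speed limit or range.

## Working session

There is one attempt and no reset: what is moved stays moved. The work goes in short steps, Python scripts to look and compute and a tool call to move; the robot and the scene stay as the last step left them, time stands still between calls to the robot, and variables do not carry over. Pictures are saved under pics/ and viewed, about 8 in all and at most 12, crops included, and the job is handed in when it is done.

Besides the shell and the picture viewer there is one more tool, called after "Call:" in YAML: its name, and indented under it one key for each argument. send_rows: Moves the arm, as the interface text tells. Shift numbers are shares of 0.15 m and turn numbers shares of 1.5 rad, none past 1 either way. Its arguments: {"type":"object","properties":{"motion":{"type":"array"},"grip_force":{"type":"number"}},"required":["motion"]}

```bash
mkdir -p pics; cat > h.py <<'E'
import numpy as np, cv2
from bench import env, camera, search_frame, tip_of
np.set_printoptions(precision=4,suppress=True)
def snap(n,f):
    c=camera(n); cv2.imwrite('pics/'+f,c['img'][:,:,::-1]); return c
def pts(c):
    v,u=np.mgrid[0:480,0:640]; d=c['depth']
    P=np.stack([(u-c['cx'])/c['fx']*d,(v-c['cy'])/c['fy']*d,d],-1)
    return (P-c['t'])@c['R']
E
python3 - <<'E'
from h import *
s=env.state(); print(s['time'],s['tcp_pos'],s['tool_rot'],s['force'],s['gripper_width'])
for n in ['scene','top']:
    snap(n,n+'0.png')
    for t in ['port','thumbscrew','cradle','camera','balance','nose','well_plate','cleaner','driver','stand']:
        r=tip_of(t,n)[:2]; print(n,t,[(np.array(a['position']),round(a['conf'],2)) for a in r])
E
```

```text
0.0 [0.2008 0.5119 0.3033] [[-0.931   0.3651 -0.0005]
 [ 0.3651  0.931  -0.001 ]
 [ 0.0001 -0.0012 -1.    ]] [ 0.4663 -0.0486  0.6366] 0.08495204261069943
scene port [(array([0.5662, 0.3225, 0.1247]), 0.94)]
scene thumbscrew [(array([0.5031, 0.1936, 0.0929]), 0.83)]
scene cradle [(array([0.5618, 0.1959, 0.1228]), 0.79), (array([ 0.4942, -0.3433,  0.0378]), 0.39)]
scene camera [(array([ 0.4904, -0.3794,  0.0387]), 0.59), (array([0.5026, 0.1934, 0.0908]), 0.33)]
scene balance [(array([ 0.4931, -0.3446,  0.0336]), 0.69)]
scene nose [(array([ 0.4878, -0.1864,  0.0397]), 0.66)]
scene well_plate [(array([0.3772, 0.1611, 0.0064]), 0.59)]
scene cleaner [(array([0.3925, 0.0227, 0.006 ]), 0.96)]
scene driver [(array([ 0.7568, -0.1458,  0.004 ]), 0.56)]
scene stand [(array([ 0.5549,  0.0628, -0.0003]), 0.71)]
top port [(array([0.5628, 0.3284, 0.1248]), 0.81)]
top thumbscrew [(array([0.5032, 0.1925, 0.0917]), 0.76), (array([ 0.5002, -0.3846,  0.0369]), 0.6)]
top cradle [(array([0.5573, 0.1825, 0.1228]), 0.68)]
top camera [(array([ 0.5001, -0.3818,  0.0362]), 0.92)]
top balance [(array([ 0.49  , -0.3453,  0.0361]), 0.91), (array([0.3935, 0.0193, 0.0002]), 0.48)]
top nose [(array([ 0.4886, -0.1902,  0.0363]), 0.62), (array([ 0.754 , -0.1426, -0.0037]), 0.42)]
top well_plate [(array([ 0.5523,  0.0648, -0.0027]), 0.74), (array([0.3782, 0.1646, 0.0018]), 0.61)]
top cleaner [(array([ 0.3931,  0.0186, -0.0001]), 0.77)]
top driver [(array([ 0.755 , -0.1427,  0.0015]), 0.64)]
top stand [(array([0.5521, 0.063 , 0.0008]), 0.92)]
```

View pics/top0.png

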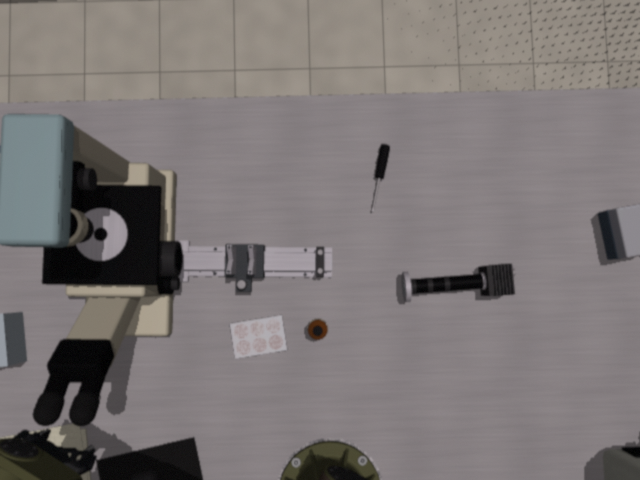

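View pics/scene0.png

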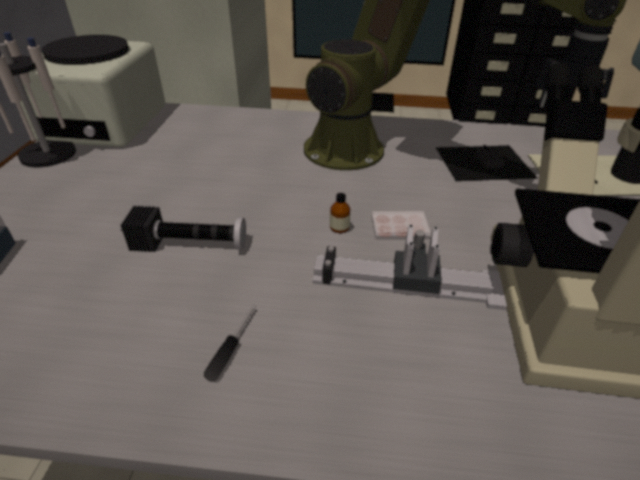

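The top view shows the rail running from (183,260) to (332,262), with the carriage at (245,262), its thumbscrew at (242,286) and the camera lying at (405–515,283). In the scene view the eyepieces (575,90) are close to the tool, so I'll check the clearance there before moving.

```bash
python3 - <<'E'
from h import *
from scipy.optimize import least_squares
c=snap('top','top1.png'); P=pts(c); 
w=snap('wrist','wrist1.png')
print(w['R'],w['t'],-w['R'].T@w['t'])
for (u,v) in [(47,405),(85,405),(60,372),(100,360),(30,450),(20,455),(60,435),(80,440),(10,470),(150,465)]: print(u,v,P[v,u])
# rail top pts
m=(abs(P[...,2]-.03)<.006)&(abs(P[...,0]-.555)<.06)&(P[...,1]>-.03)&(P[...,1]<.3)
Q=P[m]; print('rail',len(Q))
xs=[]
for y in np.arange(0.0,.3,.02):
    q=Q[abs(Q[:,1]-y)<.01]
    if len(q)>10: xs.append((y,q[:,0].min(),q[:,0].max())); 
print(np.array(xs)); print('yrange',Q[:,1].min(),Q[:,1].max())
m=(P[...,2]>.038)&(abs(P[...,0]-.553)<.035)&(P[...,1]<.05)&(P[...,1]>-.05); print('stop',P[m].mean(0),P[m].min(0),P[m].max(0))
# camera tube axis: 
m=(P[...,2]>.015)&(abs(P[...,0]-.49)<.09)&(P[...,1]<-.15)&(P[...,1]>-.5)
Q=P[m]; print('cam',Q.min(0),Q.max(0)); 
for y in np.arange(-.47,-.17,.02):
    q=Q[abs(Q[:,1]-y)<.01]
    if len(q): print(round(y,3),q[:,0].min(),q[:,0].max(),q[:,2].max(),len(q))
cv2.imwrite('pics/w.png',np.hstack([cv2.resize(w['img'],(400,300)),cv2.resize(c['img'][340:480,0:187],(400,300))])[:,:,::-1])
E
```

```text
[[ 0.3642  0.9313 -0.0003]
 [ 0.8856 -0.3463  0.3095]
 [ 0.2881 -0.1129 -0.9509]] [-0.5508 -0.0411  0.3802] [0.1275 0.5417 0.3741]
47 405 [0.2961 0.5007 0.3604]
85 405 [0.2949 0.4321 0.3636]
60 372 [0.3478 0.4967 0.3202]
100 360 [0.3672 0.4249 0.315 ]
30 450 [0.2499 0.4709 0.4754]
20 455 [0.2494 0.4735 0.4997]
60 435 [0.1573 0.6385 0.0104]
80 440 [0.1425 0.594  0.0032]
10 470 [0.234  0.4767 0.5209]
150 465 [ 0.0785  0.4281 -0.0002]
rail 1542
[[0.     0.5186 0.5741]
 [0.02   0.5189 0.5773]
 [0.04   0.5338 0.5778]
 [0.06   0.5343 0.5782]
 [0.08   0.5349 0.5787]
 [0.1    0.5356 0.5795]
 [0.12   0.5381 0.5799]
 [0.14   0.5389 0.5993]
 [0.24   0.5417 0.583 ]
 [0.26   0.5421 0.5832]
 [0.28   0.5424 0.5865]]
yrange -0.01796691974876568 0.2999648078716288
stop [0.5539 0.0103 0.0473] [0.5186 0.001  0.0382] [0.5879 0.0285 0.0564]
cam [ 0.4538 -0.453   0.0151] [ 0.5373 -0.186   0.0816]
-0.45 0.4690203255475507 0.5230374121941306 0.07300021676967137 28
-0.43 0.4647696669752939 0.5372544337769779 0.08164273016008337 259
-0.41 0.4629326910039067 0.5371065783983864 0.0793578781157331 268
-0.39 0.46295364932547234 0.5359901240992393 0.07902788824480612 343
-0.37 0.47055823046619044 0.5345744108592367 0.07838135469999231 200
-0.35 0.4804863502490729 0.5142875139231204 0.05964464492919539 120
-0.33 0.4786885028262387 0.5145126234527488 0.05829531727816527 131
-0.31 0.4770610373181942 0.5128980626395329 0.05930588033118525 127
-0.29 0.47726069641527596 0.5110941588111132 0.05944062750567843 126
-0.27 0.47549832433139816 0.5113431487510939 0.05869297759957538 128
-0.25 0.47387516441641603 0.5096865630416022 0.05969636350596409 128
-0.23 0.47410827334854455 0.5078764790386571 0.06026510156137223 126
-0.21 0.4562756389206949 0.5083714279935038 0.06936799136114567 116
-0.19 0.4538424988634471 0.5254042584150446 0.07745302071651361 241
```

View pics/w.png

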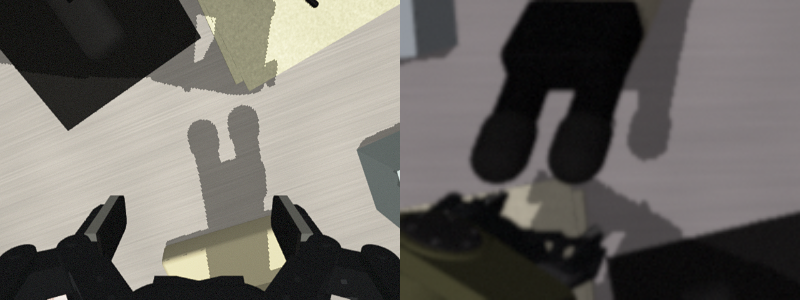

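The tool hangs about 4–8 cm clear of the eyepieces (x ≥ 0.28), which show at (505,150) and (575,150) in the right half of the crop. I'll back away along -y first.

Call:
send_rows:
  motion:
    - {"xyz": [-0.05, -0.2, 0], "turn": 0, "gripper": -1}
    - {"xyz": [-0.11, -0.4, 0], "turn": 0, "gripper": -1}
    - {"xyz": [-0.16, -0.6, 0], "turn": 0, "gripper": -1}
    - {"xyz": [-0.21, -0.8, 0], "turn": 0, "gripper": -1}
    - {"xyz": [-0.27, -1, 0], "turn": 0, "gripper": -1}
    - {"xyz": [-0.27, -1, 0], "turn": -0.08, "gripper": -1}
    - {"xyz": [-0.27, -1, 0], "turn": -0.16, "gripper": -1}
    - {"xyz": [-0.27, -1, 0], "turn": -0.225, "gripper": -1}
    - {"xyz": [-0.27, -1, 0], "turn": -0.225, "gripper": -1}

```text
time: 1.95
tcp_pos: [0.1838, 0.3575, 0.3041]
tool_rot: [[-0.999, 0.032, 0.0], [0.032, 0.999, 0.0], [-0.0, 0.0, -1.0]]
force: [-0.6, 0.6, -0.4]
gripper_width: 0.0855
```

```bash
cat >> h.py <<'E'
def to(x,y,z,yaw=None):
    """shift fractions to TCP x,y,z; yaw = wanted world angle of tool y"""
    s=env.state(); R=np.array(s['tool_rot']); p=np.array(s['tcp_pos'])
    f=R.T@(np.array([x,y,z])-p)/.15
    a=np.arctan2(R[1,1],R[0,1]); t=None if yaw is None else -((yaw-a+np.pi/2)%np.pi-np.pi/2)/1.5
    print('tcp',p,'yaw',round(a,4),'tilt',R[:2,2],'-> xyz',f,'turn',t,'F',np.array(s['force']),'w',s['gripper_width'],'t',s['time'])
E
python3 -c "
from h import *
to(.35,.22,.28,1.534)"
```

```text
tcp [0.1838 0.3575 0.3041] yaw 1.5389 tilt [0.0003 0.0005] -> xyz [-1.1367 -0.8808  0.1606] turn 0.003298069766487425 F [-0.624   0.5607 -0.3759] w 0.08546744501957058 t 1.95
```

Call:
send_rows:
  motion:
    - {"xyz": [-0.1, -0.25, 0], "turn": 0, "gripper": -1}
    - {"xyz": [-0.2, -0.45, 0], "turn": 0, "gripper": -1}
    - {"xyz": [-0.35, -0.65, 0], "turn": 0, "gripper": -1}
    - {"xyz": [-0.5, -0.8, 0], "turn": 0, "gripper": -1}
    - {"xyz": [-0.7, -0.9, 0], "turn": 0, "gripper": -1}
    - {"xyz": [-0.85, -0.95, 0], "turn": 0, "gripper": -1}
    - {"xyz": [-1, -1, 0], "turn": 0, "gripper": -1}
    - {"xyz": [-1, -1, 0], "turn": 0, "gripper": -1}

```text
time: 2.62
tcp_pos: [0.3308, 0.201, 0.3038]
tool_rot: [[-0.999, 0.043, 0.0], [0.043, 0.999, -0.0], [-0.0, -0.0, -1.0]]
force: [0.2, 0.3, -0.3]
gripper_width: 0.0851
```

```bash
python3 - <<'E'
from h import *
c=snap('wrist','wrist2.png'); P=pts(c)
for t in ['thumbscrew','cradle']: print(t,[(np.array(a['position']),round(a['conf'],2)) for a in tip_of(t,'wrist')[:2]])
m=(abs(P[...,2]-.09)<.003)&(np.hypot(P[...,0]-.503,P[...,1]-.193)<.02); q=P[m]; print(len(q),q.min(0),q.max(0),(q.min(0)+q.max(0))/2)
to(.5,.193,.2,1.534)
E
```

```text
thumbscrew [(array([0.5026, 0.1908, 0.0886]), 0.78)]
cradle []
366 [0.4928 0.1828 0.087 ] [0.5126 0.2028 0.0919] [0.5027 0.1928 0.0895]
tcp [0.3279 0.2023 0.3037] yaw 1.532 tilt [-0.0007 -0.0002] -> xyz [-1.149  -0.0172  0.6905] turn -0.0013572012711066488 F [ 0.0726 -0.4013 -0.0882] w 0.08551789464507961 t 2.7667
```

View pics/wrist2.png

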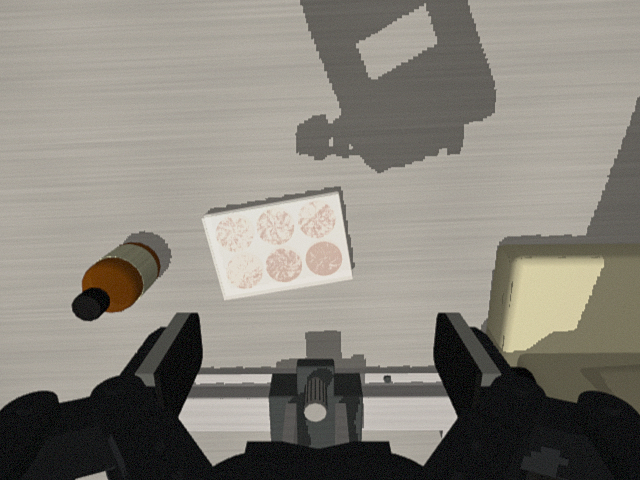

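The thumbscrew (314,410) sits squarely between the fingers, and the depth data puts its top centre at (0.503, 0.193). I'll move above it.

Call:
send_rows:
  motion:
    - {"xyz": [-0.2, -0.02, 0.0], "turn": 0, "gripper": -1}
    - {"xyz": [-0.4, -0.02, 0.1], "turn": 0, "gripper": -1}
    - {"xyz": [-0.6, -0.02, 0.2], "turn": 0, "gripper": -1}
    - {"xyz": [-0.8, -0.02, 0.3], "turn": 0, "gripper": -1}
    - {"xyz": [-1, -0.02, 0.4], "turn": 0, "gripper": -1}
    - {"xyz": [-1, -0.02, 0.5], "turn": 0, "gripper": -1}
    - {"xyz": [-1, -0.02, 0.5], "turn": 0, "gripper": -1}
    - {"xyz": [-1, -0.02, 0.5], "turn": 0, "gripper": -1}

```text
time: 3.43
tcp_pos: [0.4771, 0.1944, 0.2287]
tool_rot: [[-0.999, 0.036, -0.002], [0.036, 0.999, -0.0], [0.002, -0.001, -1.0]]
force: [0.0, 0.2, 0.2]
gripper_width: 0.0856
```

```bash
python3 - <<'E'
from h import *
c=camera('wrist'); P=pts(c)
m=(abs(P[...,2]-.09)<.003)&(np.hypot(P[...,0]-.503,P[...,1]-.193)<.02); q=P[m]; print(len(q),q.min(0),q.max(0))
# rail near edge: points with z~.03; leftmost x per y
q=P[(abs(P[...,2]-.03)<.004)&(P[...,0]>.49)&(P[...,0]<.62)]
e=[]
for y in np.arange(-.05,.33,.01):
    k=q[abs(q[:,1]-y)<.005]
    if len(k)>10: e.append((y,k[:,0].min()))
print(np.array(e).T)
to(.5,.193,.138,1.534)
E
```

```text
862 [0.4933 0.1822 0.0871] [0.5129 0.2019 0.0919]
[[-0.02   -0.01    0.      0.01    0.02    0.03    0.04    0.05    0.06
   0.07    0.08    0.09    0.1     0.11    0.12    0.13    0.14    0.15
   0.16    0.17    0.21    0.22    0.23    0.24    0.25    0.26    0.27
   0.28    0.29    0.3     0.31    0.32  ]
 [ 0.5299  0.5295  0.5164  0.5162  0.5165  0.5308  0.5314  0.5313  0.532
   0.532   0.5328  0.5331  0.5334  0.5339  0.5341  0.5345  0.5344  0.5172
   0.5173  0.5178  0.5193  0.5195  0.5199  0.5205  0.5386  0.5392  0.5391
   0.5397  0.5399  0.54    0.5408  0.5408]]
tcp [0.4773 0.1945 0.2297] yaw 1.5349 tilt [0.0002 0.0001] -> xyz [-0.1517 -0.0044  0.6112] turn 0.0006254328969926467 F [0.9648 0.6521 0.19  ] w 0.08557069748213035 t 3.4833
```

Call:
send_rows:
  motion:
    - {"xyz": [-0.16, -0.01, 0.05], "turn": 0, "gripper": -1}
    - {"xyz": [-0.16, -0.01, 0.2], "turn": 0, "gripper": -1}
    - {"xyz": [-0.16, -0.01, 0.35], "turn": 0, "gripper": -1}
    - {"xyz": [-0.16, -0.01, 0.5], "turn": 0, "gripper": -1}
    - {"xyz": [-0.16, -0.01, 0.6], "turn": 0, "gripper": -1}
    - {"xyz": [-0.16, -0.01, 0.6], "turn": 0, "gripper": -1}
    - {"xyz": [-0.16, -0.01, 0.6], "turn": 0, "gripper": 1}
    - {"xyz": [-0.16, -0.01, 0.6], "turn": 0, "gripper": 1}
    - {"xyz": [-0.16, -0.01, 0.6], "turn": 0, "gripper": 1}
    - {"xyz": [-0.16, -0.01, 0.6], "turn": 0, "gripper": 1}
    - {"xyz": [-0.16, -0.01, 0.6], "turn": 0, "gripper": 1}
    - {"xyz": [-0.16, -0.01, 0.6], "turn": 0, "gripper": 1}
    - {"xyz": [-0.16, -0.01, 0.6], "turn": 0, "gripper": 1}
    - {"xyz": [-0.16, -0.01, 0.6], "turn": 0, "gripper": 1}
  grip_force: 40

```text
time: 4.65
tcp_pos: [0.5021, 0.1915, 0.1397]
tool_rot: [[-0.999, 0.036, 0.001], [0.036, 0.999, 0.0], [-0.001, 0.0, -1.0]]
force: [-2.1, -0.8, 6.8]
gripper_width: 0.0184
```

```bash
python3 - <<'E'
from h import *
s=env.state();p=np.array(s['tcp_pos']);d=np.array([.0349,.9994,0])
to(*(p-.12*d),1.5358)
E
```

```text
tcp [0.5021 0.1915 0.1397] yaw 1.5344 tilt [0.0008 0.0003] -> xyz [-0.0012 -0.8    -0.0002] turn -0.0009046756566461293 F [-2.1074 -0.7949  6.7768] w 0.018416743013053506 t 4.65
```

Call:
send_rows:
  motion:
    - {"xyz": [0, -0.05, 0], "turn": 0, "gripper": 1}
    - {"xyz": [0, -0.1, 0], "turn": 0, "gripper": 1}
    - {"xyz": [0, -0.15, 0], "turn": 0, "gripper": 1}
    - {"xyz": [0, -0.2, 0], "turn": 0, "gripper": 1}
    - {"xyz": [0, -0.25, 0], "turn": 0, "gripper": 1}
    - {"xyz": [0, -0.3, 0], "turn": 0, "gripper": 1}
    - {"xyz": [0, -0.35, 0], "turn": 0, "gripper": 1}
    - {"xyz": [0, -0.4, 0], "turn": 0, "gripper": 1}
    - {"xyz": [0, -0.45, 0], "turn": 0, "gripper": 1}
    - {"xyz": [0, -0.5, 0], "turn": 0, "gripper": 1}
    - {"xyz": [0, -0.55, 0], "turn": 0, "gripper": 1}
    - {"xyz": [0, -0.6, 0], "turn": 0, "gripper": 1}
    - {"xyz": [0, -0.65, 0], "turn": 0, "gripper": 1}
    - {"xyz": [0, -0.7, 0], "turn": 0, "gripper": 1}
    - {"xyz": [0, -0.75, 0], "turn": 0, "gripper": 1}
    - {"xyz": [0, -0.75, 0], "turn": 0, "gripper": 1}

```text
time: 5.98
tcp_pos: [0.4981, 0.0781, 0.1397]
tool_rot: [[-0.999, 0.037, 0.001], [0.037, 0.999, -0.0], [-0.001, 0.0, -1.0]]
force: [-2.3, -2.6, 6.8]
gripper_width: 0.0184
```

```bash
python3 - <<'E'
from h import *
to(.5,.06,.14,1.5358)
snap('top','top2.png')
for t in ['thumbscrew','cradle','stand']: print(t,[(np.array(a['position']),round(a['conf'],2)) for a in tip_of(t,'top')[:2]])
E
```

```text
tcp [0.4981 0.0781 0.1397] yaw 1.5338 tilt [ 0.001 -0.   ] -> xyz [-0.0171 -0.1204 -0.002 ] turn -0.0013168837151168826 F [-2.3415 -2.6056  6.8438] w 0.018423120393931517 t 5.9833
thumbscrew []
cradle [(array([0.5558, 0.0712, 0.1243]), 0.79)]
stand [(array([ 0.5554,  0.0648, -0.0036]), 0.66)]
```

Call:
send_rows:
  motion:
    - {"xyz": [0, -0.01, 0], "turn": 0, "gripper": 1}
    - {"xyz": [0, -0.02, 0], "turn": 0, "gripper": 1}
    - {"xyz": [0, -0.03, 0], "turn": 0, "gripper": 1}
    - {"xyz": [0, -0.04, 0], "turn": 0, "gripper": 1}
    - {"xyz": [0, -0.05, 0], "turn": 0, "gripper": 1}
    - {"xyz": [0, -0.05, 0], "turn": 0, "gripper": 1}

```text
time: 6.68
tcp_pos: [0.4979, 0.0715, 0.1397]
tool_rot: [[-0.999, 0.036, 0.001], [0.036, 0.999, 0.0], [-0.001, 0.0, -1.0]]
force: [-2.1, 0.2, 5.7]
gripper_width: 0.0185
```

Call:
send_rows:
  motion:
    - {"xyz": [0, -0.01, 0], "turn": 0, "gripper": 1}
    - {"xyz": [0, -0.02, 0], "turn": 0, "gripper": 1}
    - {"xyz": [0, -0.02, 0], "turn": 0, "gripper": 1}

```text
time: 6.93
tcp_pos: [0.4977, 0.0685, 0.1397]
tool_rot: [[-0.999, 0.036, 0.001], [0.036, 0.999, 0.0], [-0.001, 0.0, -1.0]]
force: [-2.6, -0.5, 7.0]
gripper_width: 0.0188
```

Call:
send_rows:
  motion:
    - {"xyz": [0, -0.01, 0], "turn": 0, "gripper": 1}
    - {"xyz": [0, -0.02, 0], "turn": 0, "gripper": 1}
    - {"xyz": [0, -0.02, 0], "turn": 0, "gripper": 1}

```text
time: 7.18
tcp_pos: [0.4977, 0.067, 0.1397]
tool_rot: [[-0.999, 0.036, 0.002], [0.036, 0.999, 0.003], [-0.001, 0.003, -1.0]]
force: [-1.1, 17.2, 4.4]
gripper_width: 0.0183
```

Contact with the stop reads 17 N at TCP y = 0.067, which matches the expected home position. I'll release and lift.

Call:
send_rows:
  motion:
    - {"xyz": [0, 0, 0], "turn": 0, "gripper": -1}
    - {"xyz": [0, 0, 0], "turn": 0, "gripper": -1}
    - {"xyz": [0, 0, 0], "turn": 0, "gripper": -1}
    - {"xyz": [0, 0, 0], "turn": 0, "gripper": -1}
    - {"xyz": [0, 0, 0], "turn": 0, "gripper": -1}
    - {"xyz": [0, 0, 0], "turn": 0, "gripper": -1}
    - {"xyz": [0, 0, 0], "turn": 0, "gripper": -1}
    - {"xyz": [0, 0, -0.1], "turn": 0, "gripper": -1}
    - {"xyz": [0, 0, -0.3], "turn": 0, "gripper": -1}
    - {"xyz": [0, 0, -0.5], "turn": 0, "gripper": -1}
    - {"xyz": [0, 0, -0.7], "turn": 0, "gripper": -1}
    - {"xyz": [0, 0, -0.9], "turn": 0, "gripper": -1}
    - {"xyz": [0, 0, -1], "turn": 0, "gripper": -1}
    - {"xyz": [0, 0, -1], "turn": 0, "gripper": -1}

```text
time: 8.35
tcp_pos: [0.4981, 0.0655, 0.2925]
tool_rot: [[-0.999, 0.036, 0.006], [0.036, 0.999, 0.0], [-0.006, 0.001, -1.0]]
force: [0.0, -0.6, 0.4]
gripper_width: 0.0853
```

```bash
python3 - <<'E'
from h import *
c=snap('wrist','wrist3.png'); P=pts(c)
m=(abs(P[...,2]-.09)<.003)&(np.hypot(P[...,0]-.498,P[...,1]-.067)<.025); q=P[m]; print(len(q),q.min(0),q.max(0),(q.min(0)+q.max(0))/2)
to(.497,-.345,.25,1.626)
E
```

```text
596 [0.4887 0.0582 0.0871] [0.508  0.0779 0.0924] [0.4983 0.0681 0.0897]
tcp [0.4976 0.0655 0.2902] yaw 1.5344 tilt [0.0029 0.0001] -> xyz [-0.0946 -2.7349  0.2675] turn -0.061074406151685544 F [-0.414   0.1311 -0.361 ] w 0.08517654074531489 t 8.4
```

View pics/wrist3.png

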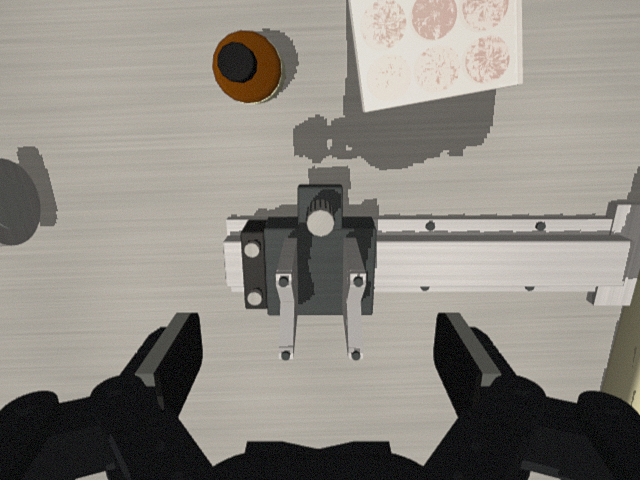

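The carriage plate (left edge at column 267) is flush against the stop block (right edge about 265), and the thumbscrew is at (0.498, 0.068). Next is the camera.

Call:
send_rows:
  motion:
    - {"xyz": [0, -0.2, 0], "turn": 0, "gripper": -1}
    - {"xyz": [0, -0.45, 0], "turn": 0, "gripper": -1}
    - {"xyz": [0, -0.7, 0], "turn": 0, "gripper": -1}
    - {"xyz": [0, -1, 0], "turn": 0, "gripper": -1}

```text
time: 8.73
tcp_pos: [0.4914, -0.0821, 0.2874]
tool_rot: [[-0.999, 0.035, -0.002], [0.035, 0.999, 0.001], [0.002, 0.001, -1.0]]
force: [0.8, 0.3, -0.2]
gripper_width: 0.0857
```

Call:
send_rows:
  motion:
    - {"xyz": [0, -0.25, 0], "turn": 0, "gripper": -1}
    - {"xyz": [0, -0.5, 0], "turn": 0, "gripper": -1}
    - {"xyz": [0, -0.75, 0], "turn": 0, "gripper": -1}
    - {"xyz": [0, -1, 0], "turn": 0, "gripper": -1}

```text
time: 9.07
tcp_pos: [0.4859, -0.2327, 0.2873]
tool_rot: [[-0.999, 0.036, -0.002], [0.036, 0.999, 0.001], [0.002, 0.001, -1.0]]
force: [0.6, -0.5, 0.3]
gripper_width: 0.0855
```

Call:
send_rows:
  motion:
    - {"xyz": [-0.03, -0.2, 0], "turn": -0.03, "gripper": -1}
    - {"xyz": [-0.06, -0.4, 0.05], "turn": -0.05, "gripper": -1}
    - {"xyz": [-0.09, -0.6, 0.1], "turn": -0.06, "gripper": -1}
    - {"xyz": [-0.09, -0.7, 0.1], "turn": -0.06, "gripper": -1}
    - {"xyz": [-0.09, -0.7, 0.1], "turn": -0.06, "gripper": -1}
    - {"xyz": [-0.09, -0.7, 0.1], "turn": -0.06, "gripper": -1}

```text
time: 9.57
tcp_pos: [0.496, -0.3363, 0.2727]
tool_rot: [[-0.999, -0.052, -0.002], [-0.052, 0.999, 0.001], [0.001, 0.001, -1.0]]
force: [0.2, 0.1, 0.5]
gripper_width: 0.0851
```

```bash
python3 - <<'E'
from h import *
c=snap('wrist','wrist4.png'); P=pts(c)
for t in ['camera','balance','nose']: print(t,[(np.array(a['position']),round(a['conf'],2)) for a in tip_of(t,'wrist')[:2]])
q=P[(P[...,2]>.02)&(P[...,2]<.1)&(abs(P[...,0]-.49)<.1)&(P[...,1]<-.1)]
for y in np.arange(-.46,-.17,.01):
    k=q[abs(q[:,1]-y)<.005]
    if len(k)>5: print(round(y,3),k[:,0].min(),k[:,0].max(),k[:,2].max(),len(k))
to(.497,-.345,.2,1.626)
E
```

```text
camera [(array([ 0.4947, -0.3812,  0.0312]), 0.92)]
balance [(array([ 0.4964, -0.3461,  0.0395]), 0.63)]
nose [(array([ 0.4831, -0.1925,  0.0354]), 0.68)]
-0.45 0.5068728672884654 0.521712577933559 0.0576125946647765 144
-0.44 0.462507609132205 0.5361084038693666 0.07509777304788878 770
-0.43 0.46201492955280815 0.5363154747342734 0.07542332923020834 1632
-0.42 0.46157672182132414 0.5354363713220753 0.0752096143436267 1611
-0.41 0.4611436197482715 0.5353054736779009 0.07595947263786329 1570
-0.4 0.4604740836805819 0.5341110135624305 0.07521062692662697 1560
-0.39 0.4603637651508197 0.5340932657642115 0.07566770301462139 1629
-0.38 0.4605738094766969 0.5332569806543398 0.07429865708722322 1742
-0.37 0.4778215961753176 0.516245620302041 0.058208856804781176 646
-0.36 0.47732760376581956 0.5113283952180243 0.05574858082641704 611
-0.35 0.476802045487402 0.5107329156376393 0.055593000431381524 623
-0.34 0.47617214124976354 0.5102498063445575 0.05581451368232496 613
-0.33 0.4758876749063489 0.5099117748720152 0.05566298721431912 616
-0.32 0.4751512664091739 0.5091490336896021 0.0558799183
[... 378 characters left out ...]
059769388499857 0.056409302097471206 624
-0.25 0.4712665241794347 0.5081702494575613 0.05635921648590808 638
-0.24 0.4712027771317475 0.5058550367367536 0.0557060140131041 596
-0.23 0.4709819936707886 0.5042913493759954 0.05593855456833734 623
-0.22 0.46981245042621184 0.5055986921106085 0.05615316348899713 638
-0.21 0.4691060249249487 0.5051115502344465 0.05582131414064352 631
-0.2 0.4512610180937825 0.5230416237672392 0.07369045478666615 2608
-0.19 0.4510284333057679 0.5200061631209267 0.07356902746057109 783
tcp [ 0.4965 -0.3353  0.2742] yaw 1.6256 tilt [ 0.0003 -0.0001] -> xyz [ 0.0004 -0.0649  0.4945] turn -0.0002910309313344979 F [-0.0497 -0.087   0.6563] w 0.08518006088359494 t 9.7667
```

View pics/wrist4.png

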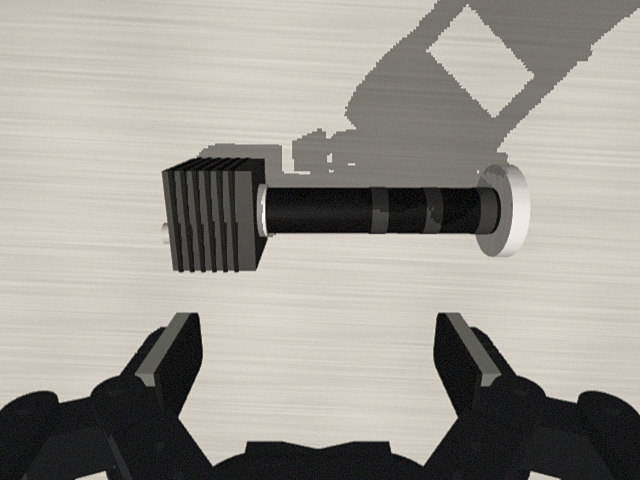

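The camera body spans columns 163–265, with a white collar at about 262, and the flange is at 480–528. The jaws now open along the tube, so a quarter turn is needed. I'll pin down the axial position of the balance point first.

```bash
python3 - <<'E'
from h import *
c=camera('wrist'); P=pts(c); c2=camera('top'); P2=pts(c2)
a=np.array([-.052,.9986]); n=np.array([.9986,.052]); o=np.array([.4936,-.347])
for P in (P,P2):
    q=P[(P[...,2]>.02)&(P[...,2]<.1)&(abs(P[...,0]-.49)<.1)&(P[...,1]<-.1)&(P[...,1]>-.5)]
    s=(q[:,:2]-o)@a; r=(q[:,:2]-o)@n
    k=q[:,2]>.066; print('cam top s',np.percentile(s[k&(s<0)],[0,.5,1,50,99,99.5,100]),'r',np.percentile(r[k&(s<-.04)],[.5,99.5]),'flange',np.percentile(s[k&(s>.1)],[0,1,99,100]),'rmid',np.percentile(r[(s>.02)&(s<.05)],[.5,99.5]))
print(env.state()['q'])
E
```

```text
cam top s [-0.0937 -0.0931 -0.0927 -0.0626 -0.0333 -0.0333 -0.033 ] r [-0.0354  0.0372] flange [0.1459 0.1461 0.1585 0.1591] rmid [-0.0165  0.0181]Traceback (most recent call last):
  File "<stdin>", line 7, in <module>
    return _quantile_unchecked(
        a, q, axis, out, overwrite_input, method, keepdims, weights)
    return _ureduce(a,
                    func=_quantile_ureduce_func,
    ...<5 lines>...
                    overwrite_input=overwrite_input,
                    method=method)
    r = func(a, **kwargs)
    result = _quantile(arr,
                       quantiles=q,
    ...<2 lines>...
                       out=out,
                       weights=wgt)
    slices_having_nans = np.isnan(arr[-1, ...])
                                  ~~~^^^^^^^^^
IndexError: index -1 is out of bounds for axis 0 with size 0
```

Measured along the axis, the front face is at s=-33.3 mm and the nose at +158.8 mm, so the balance point is at about (0.4944, -0.3463). I'll make the quarter turn above it.

Call:
send_rows:
  motion:
    - {"xyz": [0.018, -0.073, 0], "turn": 0.08, "gripper": -1}
    - {"xyz": [0.018, -0.073, 0], "turn": 0.16, "gripper": -1}
    - {"xyz": [0.018, -0.073, 0], "turn": 0.24, "gripper": -1}
    - {"xyz": [0.018, -0.073, 0], "turn": 0.32, "gripper": -1}
    - {"xyz": [0.018, -0.073, 0], "turn": 0.4, "gripper": -1}
    - {"xyz": [0.018, -0.073, 0], "turn": 0.48, "gripper": -1}
    - {"xyz": [0.018, -0.073, 0], "turn": 0.56, "gripper": -1}
    - {"xyz": [0.018, -0.073, 0], "turn": 0.64, "gripper": -1}
    - {"xyz": [0.018, -0.073, 0], "turn": 0.72, "gripper": -1}
    - {"xyz": [0.018, -0.073, 0.1], "turn": 0.8, "gripper": -1}
    - {"xyz": [0.018, -0.073, 0.2], "turn": 0.88, "gripper": -1}
    - {"xyz": [0.018, -0.073, 0.3], "turn": 0.96, "gripper": -1}
    - {"xyz": [0.018, -0.073, 0.4], "turn": 1.0, "gripper": -1}
    - {"xyz": [0.018, -0.073, 0.4], "turn": 1.0, "gripper": -1}
    - {"xyz": [0.018, -0.073, 0.4], "turn": 1.0, "gripper": -1}

```text
time: 11.12
tcp_pos: [0.4942, -0.3471, 0.2139]
tool_rot: [[-0.127, 0.992, -0.001], [0.992, 0.127, 0.001], [0.001, -0.001, -1.0]]
force: [-0.0, -0.9, -0.3]
gripper_width: 0.0851
```

```bash
python3 - <<'E'
from h import *
to(.4944,-.3463,.088,.052)
E
```

```text
tcp [ 0.4942 -0.3471  0.2139] yaw 0.1272 tilt [-0.0007  0.0005] -> xyz [0.0045 0.0023 0.8395] turn 0.05015816244791941 F [-0.0078 -0.8814 -0.2737] w 0.08509936247619344 t 11.1167
```

Call:
send_rows:
  motion:
    - {"xyz": [0.005, 0.003, 0.1], "turn": 0.05, "gripper": -1}
    - {"xyz": [0.005, 0.003, 0.25], "turn": 0.05, "gripper": -1}
    - {"xyz": [0.005, 0.003, 0.4], "turn": 0.05, "gripper": -1}
    - {"xyz": [0.005, 0.003, 0.55], "turn": 0.05, "gripper": -1}
    - {"xyz": [0.005, 0.003, 0.7], "turn": 0.05, "gripper": -1}
    - {"xyz": [0.005, 0.003, 0.8], "turn": 0.05, "gripper": -1}
    - {"xyz": [0.005, 0.003, 0.845], "turn": 0.05, "gripper": -1}
    - {"xyz": [0.005, 0.003, 0.845], "turn": 0.05, "gripper": -1}
    - {"xyz": [0.005, 0.003, 0.845], "turn": 0.05, "gripper": -1}

```text
time: 11.87
tcp_pos: [0.495, -0.347, 0.0885]
tool_rot: [[-0.051, 0.999, 0.001], [0.999, 0.051, -0.001], [-0.001, 0.001, -1.0]]
force: [1.2, 0.3, 1.4]
gripper_width: 0.0857
```

```bash
python3 - <<'E'
from h import *
to(.4944,-.3463,.087,.052)
E
```

```text
tcp [ 0.495  -0.347   0.0885] yaw 0.0506 tilt [ 0.0012 -0.001 ] -> xyz [ 0.0047 -0.004   0.0098] turn -0.0009020022602443944 F [1.1699 0.3329 1.4204] w 0.08566076333612162 t 11.8667
```

Call:
send_rows:
  motion:
    - {"xyz": [0, 0, 0], "turn": 0, "gripper": 1}
    - {"xyz": [0, 0, 0], "turn": 0, "gripper": 1}
    - {"xyz": [0, 0, 0], "turn": 0, "gripper": 1}
    - {"xyz": [0, 0, 0], "turn": 0, "gripper": 1}
    - {"xyz": [0, 0, 0], "turn": 0, "gripper": 1}
    - {"xyz": [0, 0, 0], "turn": 0, "gripper": 1}
    - {"xyz": [0, 0, 0], "turn": 0, "gripper": 1}
    - {"xyz": [0, 0, 0], "turn": 0, "gripper": 1}
  grip_force: 80

```text
time: 12.53
tcp_pos: [0.4948, -0.3468, 0.088]
tool_rot: [[-0.05, 0.999, 0.001], [0.999, 0.05, -0.001], [-0.001, 0.001, -1.0]]
force: [-1.8, 2.5, 6.4]
gripper_width: 0.034
```

Call:
send_rows:
  motion:
    - {"xyz": [0, 0, -0.02], "turn": 0, "gripper": 1}
    - {"xyz": [0, 0, -0.05], "turn": 0, "gripper": 1}
    - {"xyz": [0, 0, -0.1], "turn": 0, "gripper": 1}
    - {"xyz": [0, 0, -0.15], "turn": 0, "gripper": 1}
    - {"xyz": [0, 0, -0.2], "turn": 0, "gripper": 1}
    - {"xyz": [0, 0, -0.2], "turn": 0, "gripper": 1}
    - {"xyz": [0, 0, -0.2], "turn": 0, "gripper": 1}

```text
time: 13.12
tcp_pos: [0.4947, -0.3468, 0.1177]
tool_rot: [[-0.049, 0.999, 0.001], [0.999, 0.049, -0.001], [-0.001, 0.001, -1.0]]
force: [-1.1, -1.1, -8.9]
gripper_width: 0.034
```

```bash
python3 - <<'E'
from h import *
to(.5543,.0661,.3,-.035)
print(env.state()['moment'])
c=snap('wrist','wrist5.png'); P=pts(c)
a=np.array([-.052,.9986]); n=np.array([.9986,.052]); o=np.array([.4944,-.3463])
q=P[(P[...,2]>.02)&(P[...,2]<.13)&(abs(P[...,0]-.49)<.1)&(P[...,1]<-.1)&(P[...,1]>-.5)]
s=(q[:,:2]-o)@a; r=(q[:,:2]-o)@n
for b in np.arange(-.09,.16,.01):
    k=q[(abs(s-b)<.004)&(abs(r)<.006)]
    if len(k)>5: print(round(b,3),np.percentile(k[:,2],95),len(k))
E
```

```text
tcp [ 0.4947 -0.3468  0.1177] yaw 0.0495 tilt [ 0.0008 -0.0007] -> xyz [ 2.7286  0.5343 -1.2165] turn 0.05633793145622749 F [-1.1315 -1.1164 -8.943 ] w 0.03398786849971706 t 13.1167
[-0.022  -0.0395 -0.0197]
-0.03 0.08378448873650608 50
-0.02 0.08436831945736413 731
-0.01 0.08437076668302011 786
-0.0 0.08436998392458417 841
0.01 0.1281073520982355 2962
0.02 0.08439251031446743 979
0.03 0.08441974788226607 1073
0.04 0.0845534752921566 1171
0.05 0.0847508179119066 1231
0.06 0.08502693216312207 1407
0.07 0.08451420451437743 1518
0.08 0.08459567633536469 1648
0.09 0.08485499753331657 1840
0.1 0.08513761059616384 1639
```

View pics/wrist5.png

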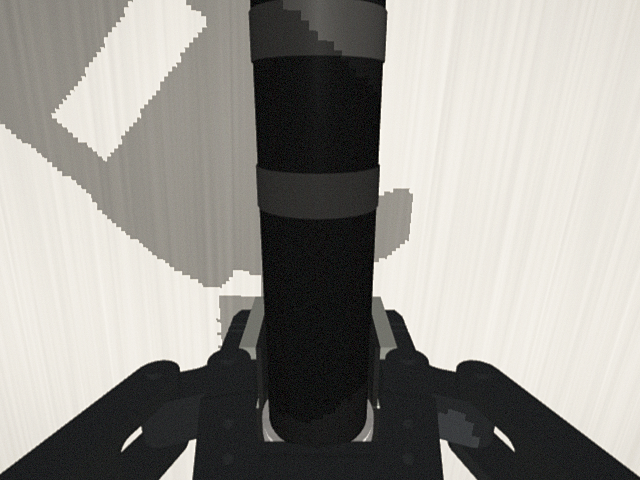

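It is held level: the tube top slopes about 0.5 mm over 100 mm and the moment is about 0. Now I'll lift and carry it gently.

Call:
send_rows:
  motion:
    - {"xyz": [0, 0, -0.05], "turn": 0, "gripper": 1}
    - {"xyz": [0, 0, -0.15], "turn": 0, "gripper": 1}
    - {"xyz": [0, 0, -0.25], "turn": 0, "gripper": 1}
    - {"xyz": [0, 0, -0.35], "turn": 0, "gripper": 1}
    - {"xyz": [0, 0, -0.45], "turn": 0, "gripper": 1}
    - {"xyz": [0, 0, -0.55], "turn": 0, "gripper": 1}
    - {"xyz": [0, 0, -0.65], "turn": 0, "gripper": 1}
    - {"xyz": [0, 0, -0.75], "turn": 0, "gripper": 1}
    - {"xyz": [0, 0, -0.85], "turn": 0, "gripper": 1}
    - {"xyz": [0, 0, -0.95], "turn": 0, "gripper": 1}
    - {"xyz": [0, 0, -1], "turn": 0, "gripper": 1}
    - {"xyz": [0, 0, -1], "turn": 0, "gripper": 1}

```text
time: 14.17
tcp_pos: [0.4948, -0.3469, 0.269]
tool_rot: [[-0.049, 0.999, 0.002], [0.999, 0.049, -0.002], [-0.002, 0.002, -1.0]]
force: [0.6, -1.0, -8.4]
gripper_width: 0.0339
```

Call:
send_rows:
  motion:
    - {"xyz": [0.05, 0.01, 0], "turn": 0.005, "gripper": 1}
    - {"xyz": [0.12, 0.03, 0], "turn": 0.01, "gripper": 1}
    - {"xyz": [0.2, 0.05, 0], "turn": 0.015, "gripper": 1}
    - {"xyz": [0.3, 0.07, 0], "turn": 0.02, "gripper": 1}
    - {"xyz": [0.4, 0.09, 0], "turn": 0.025, "gripper": 1}
    - {"xyz": [0.5, 0.11, 0], "turn": 0.03, "gripper": 1}
    - {"xyz": [0.6, 0.13, 0], "turn": 0.035, "gripper": 1}
    - {"xyz": [0.7, 0.15, 0], "turn": 0.04, "gripper": 1}
    - {"xyz": [0.8, 0.17, 0], "turn": 0.045, "gripper": 1}
    - {"xyz": [0.9, 0.19, 0], "turn": 0.05, "gripper": 1}
    - {"xyz": [1, 0.2, 0], "turn": 0.056, "gripper": 1}

```text
time: 15.08
tcp_pos: [0.517, -0.1935, 0.2661]
tool_rot: [[0.035, 0.999, -0.001], [0.999, -0.035, 0.001], [0.001, -0.001, -1.0]]
force: [-0.2, 0.4, -6.7]
gripper_width: 0.034
```

Call:
send_rows:
  motion:
    - {"xyz": [0.1, 0.01, 0], "turn": 0, "gripper": 1}
    - {"xyz": [0.2, 0.03, 0], "turn": 0, "gripper": 1}
    - {"xyz": [0.3, 0.05, 0], "turn": 0, "gripper": 1}
    - {"xyz": [0.4, 0.06, 0], "turn": 0, "gripper": 1}
    - {"xyz": [0.5, 0.07, 0], "turn": 0, "gripper": 1}
    - {"xyz": [0.6, 0.08, 0], "turn": 0, "gripper": 1}
    - {"xyz": [0.7, 0.1, 0], "turn": 0, "gripper": 1}
    - {"xyz": [0.8, 0.12, 0], "turn": 0, "gripper": 1}
    - {"xyz": [0.9, 0.14, 0], "turn": 0, "gripper": 1}
    - {"xyz": [0.97, 0.16, 0], "turn": 0, "gripper": 1}
    - {"xyz": [1, 0.16, 0], "turn": 0, "gripper": 1}
    - {"xyz": [1, 0.16, 0], "turn": 0, "gripper": 1}

```text
time: 16.08
tcp_pos: [0.5461, -0.0452, 0.2666]
tool_rot: [[0.033, 0.999, -0.001], [0.999, -0.033, 0.0], [0.0, -0.001, -1.0]]
force: [-0.0, 0.4, -8.4]
gripper_width: 0.0339
```

```bash
python3 - <<'E'
from h import *
to(.5543,.0661,.2268,-.035)
E
```

```text
tcp [ 0.5461 -0.0452  0.2666] yaw -0.0332 tilt [-0.0009  0.0002] -> xyz [0.7431 0.0305 0.2654] turn 0.0011792446376581722 F [-0.0072  0.442  -8.435 ] w 0.03390628388725568 t 16.0833
```

Call:
send_rows:
  motion:
    - {"xyz": [0.05, 0.01, 0], "turn": 0, "gripper": 1}
    - {"xyz": [0.15, 0.01, 0], "turn": 0, "gripper": 1}
    - {"xyz": [0.25, 0.02, 0], "turn": 0, "gripper": 1}
    - {"xyz": [0.35, 0.03, 0], "turn": 0, "gripper": 1}
    - {"xyz": [0.45, 0.03, 0], "turn": 0, "gripper": 1}
    - {"xyz": [0.55, 0.03, 0], "turn": 0, "gripper": 1}
    - {"xyz": [0.65, 0.03, 0], "turn": 0, "gripper": 1}
    - {"xyz": [0.72, 0.03, 0], "turn": 0.001, "gripper": 1}
    - {"xyz": [0.743, 0.03, 0], "turn": 0.001, "gripper": 1}
    - {"xyz": [0.743, 0.03, 0.04], "turn": 0.001, "gripper": 1}
    - {"xyz": [0.743, 0.03, 0.1], "turn": 0.001, "gripper": 1}
    - {"xyz": [0.743, 0.03, 0.16], "turn": 0.001, "gripper": 1}
    - {"xyz": [0.743, 0.03, 0.22], "turn": 0.001, "gripper": 1}
    - {"xyz": [0.743, 0.03, 0.265], "turn": 0.001, "gripper": 1}
    - {"xyz": [0.743, 0.03, 0.265], "turn": 0.001, "gripper": 1}
    - {"xyz": [0.743, 0.03, 0.265], "turn": 0.001, "gripper": 1}
    - {"xyz": [0.743, 0.03, 0.265], "turn": 0.001, "gripper": 1}

```text
time: 17.5
tcp_pos: [0.5548, 0.0648, 0.2277]
tool_rot: [[0.036, 0.999, 0.001], [0.999, -0.036, 0.0], [0.0, 0.001, -1.0]]
force: [-0.1, -0.0, -7.0]
gripper_width: 0.0338
```

```bash
python3 - <<'E'
from h import *
to(.5543,.0661,.2268,-.035)
for n in ('scene','top','wrist'):
    c=snap(n,n+'6.png'); 
    if n!='scene':
        P=pts(c); a=np.array([.0349,.9994]); m=np.array([.9994,-.0349]); o=np.array([.5543,.0661])
        s=(P[...,:2]-o)@a; r=(P[...,:2]-o)@m; z=P[...,2]
        for b in np.arange(-.1,.17,.01):
            k=(abs(s-b)<.005)&(abs(r)<.05)&(z>.135)&(z<.22)
            if k.sum()>15: print(n,round(b,2),'r',np.percentile(r[k],[1,99]),np.mean(np.percentile(r[k],[1,99])),'z',np.percentile(z[k],95))
        k=(abs(r)<.04)&(z>.15)&(z<.22)&(abs(s)<.25); print('s range',np.percentile(s[k],[.2,99.8]))
        k=(z>.086)&(z<.094)&(np.hypot(r+.056,s)<.03); print('thumb',k.sum(),[ (np.percentile(v[k],1)+np.percentile(v[k],99))/2 for v in (r,s)] if k.sum() else '')
    for t in ['cradle','balance','nose','camera','thumbscrew','cleaner','driver','well_plate']: print(n,t,[(np.array(a['position']),round(a['conf'],2)) for a in tip_of(t,n)[:1]])
E
```

```text
tcp [0.5548 0.0648 0.2277] yaw -0.0362 tilt [0.0005 0.    ] -> xyz [ 0.0083 -0.0033  0.006 ] turn -0.0007815205801417294 F [-0.0554 -0.0238 -7.0377] w 0.03382166549687268 t 17.5
scene cradle [(array([0.5565, 0.0694, 0.1245]), 0.57)]
scene balance [(array([0.5547, 0.0678, 0.1745]), 0.71)]
scene nose [(array([0.5585, 0.221 , 0.1799]), 0.67)]
scene camera [(array([0.5505, 0.0321, 0.1785]), 0.92)]
scene thumbscrew [(array([0.499 , 0.0695, 0.0906]), 0.96)]
scene cleaner [(array([0.3911, 0.0228, 0.0025]), 0.45)]
scene driver []
scene well_plate [(array([0.3749, 0.1601, 0.0044]), 0.89)]
top -0.1 r [-0.0173  0.0233] 0.0030232517797365126 z 0.19613065318307818
top -0.09 r [-0.0339  0.0371] 0.001599490788188284 z 0.21543284536881965
top -0.08 r [-0.0338  0.0366] 0.0013835356976370436 z 0.21562930731127233
top -0.07 r [-0.034   0.0381] 0.0020764283243078843 z 0.2157902746709688
top -0.06 r [-0.0341  0.0382] 0.0020418863124157735 z 0.21583194877180759
top -0.04 r [-0.0337  0.0288] -0.002460727559118976 z 0.21420323841216238
top 0.09 r [-0.0145  0.0201] 0.0028311715253602305 z 0.1960591112285566

[... 1907 characters left out ...]
03425302525 z 0.19389687207089165
wrist 0.08 r [-0.0159  0.018 ] 0.0010561167148020415 z 0.19392929335253445
wrist 0.09 r [-0.0161  0.0182] 0.0010680987908382976 z 0.19422397600613892
wrist 0.1 r [-0.0164  0.0185] 0.0010421134027585946 z 0.19439557744196842
s range [-0.0348  0.1028]
thumb 1003 [np.float64(-0.0547715462442771), np.float64(0.0007268975464311735)]
wrist cradle []
wrist balance [(array([0.554 , 0.0646, 0.177 ]), 0.57)]
wrist nose []
wrist camera [(array([0.5507, 0.0311, 0.174 ]), 0.57)]
wrist thumbscrew [(array([0.5014, 0.0683, 0.0903]), 0.82)]
wrist cleaner [(array([ 0.3951,  0.0213, -0.003 ]), 0.85)]
wrist driver []
wrist well_plate [(array([ 0.3823,  0.162 , -0.0048]), 0.93)]
```

View pics/scene6.png

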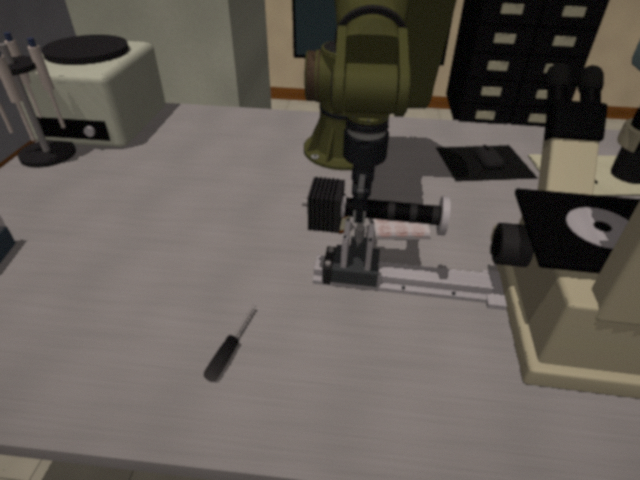

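View pics/top6.png

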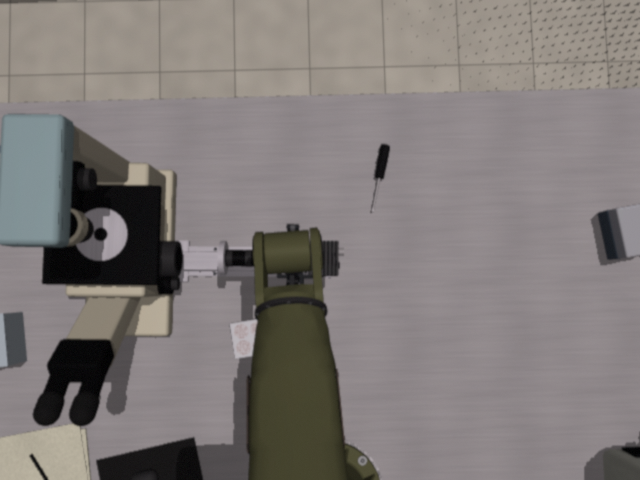

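The scene view shows the camera level above the cradle, with its body at (325,205) and its flange at (445,215) pointing at the microscope. The carriage is against its stop at (325,265). In the top view the tube lies along the rail at row 258. I'll trim about 1 mm, let it settle and hand in.

Call:
send_rows:
  motion:
    - {"xyz": [0.007, -0.002, 0.004], "turn": 0, "gripper": 1}
    - {"xyz": [0.007, -0.002, 0.004], "turn": 0, "gripper": 1}
    - {"xyz": [0.007, -0.002, 0.004], "turn": 0, "gripper": 1}
    - {"xyz": [0.007, -0.002, 0.004], "turn": 0, "gripper": 1}
    - {"xyz": [0.007, -0.002, 0.004], "turn": 0, "gripper": 1}
    - {"xyz": [0.007, -0.002, 0.004], "turn": 0, "gripper": 1}

```text
time: 19.35
tcp_pos: [0.5543, 0.066, 0.2268]
tool_rot: [[0.036, 0.999, 0.0], [0.999, -0.036, -0.0], [-0.0, 0.0, -1.0]]
force: [-0.7, 0.3, -8.3]
gripper_width: 0.0342
```

```bash
python3 - <<'E'
from h import *
to(.5543,.0661,.2268,-.035)
print(np.abs(env.state()['qd']).max()); print(env.sign_off())
E
```

```text
tcp [0.5543 0.066  0.2268] yaw -0.0361 tilt [ 0. -0.] -> xyz [ 0.0008 -0.0002 -0.    ] turn -0.0007066022351245316 F [-0.6809  0.3401 -8.2806] w 0.0341846754420104 t 19.35
0.0018069519108032893
the job is handed in; nothing more can be done
None
```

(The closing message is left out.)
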